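# Crack a strainer cover out of its stuck seal and hold it ajar

### The job

The cover of the blue basket strainer is stuck in its rubber seal: swing the bolt with the wing nut forward and down out of the cover's slot, then pull the cover up by its handle until the seal lets go. Do not throw it open: keep the handle in the gripper and hold the cover still, just ajar, with a gap at the front lip of about 25 mm (a finger or two), so that I can get the scraper under the seal. The program finishes while still holding the cover like that; leave the other things on the bench where they lie.

Things in the scene. Friction and masses are not known exactly. Their poses are not given: they have to be found in the camera images.
- strainer: basket strainer, fixed to the bench: blue cast pot on a 120 x 130 mm foot, a flanged nozzle on each side (reaching 100 mm left and right, up to 100 mm high) and a hinged round cover. Origin: middle of its underside. z up; -x is its front, with the swing bolt; +x its back, with the cover's hinge; y runs along the nozzles
- cover (a joint): hinge of the round blue cover (128 mm across, 12 mm thick, flat top 116 mm above the bench), rad: 0 shut, positive as the front rises (0.2 lifts the front lip 28 mm, the handle 18 mm). The rubber seal grips it: the pull at the handle peaks at 17 to 20 N in the first millimetre and fades within 4 mm, where the cover jumps free; then 3 to 6 N carries it. Let go, it drops back on the seal, to about 0.05
- cover_handle (a point): middle of the cover's handle, on the axis of its bar: round bar along y, 15 mm thick (black sleeve 56 mm long, steel legs 80 mm apart), 42 mm above the cover's flat top (a shallow dome beneath rises 6 mm), 158 mm above the bench when shut, 88 mm in front of and 52 mm above the hinge axis. Its frame is the cover's
- cover_hinge (a point): middle of the cover's hinge axis, at the strainer's (76, 0, 106) mm; the axis runs along y; lifting the front is a positive turn about +y. Its frame is the cover's
- cover_lip (a point): front end of the cover, 140 mm from the hinge axis, level with the cover's underside, in the slot of the lug (12 mm thick, it reaches 28 mm beyond the round cover)
- swing_bolt (a joint): hinge of the swing bolt at the front, rad: near 0 it stands upright in the slot of the cover's lug and its nut holds the cover down (a cover pulled then stops after about 2 mm); positive as its top swings forward and down, away from the cover, to the stop at 1.75, just below level. Very light; past about 0.2 rad it drops the rest of the way by its own weight and stays down
- wing_nut (a point): middle of the wing nut, on the bolt's axis, 70 mm from the pivot. Wings along the strainer's y, 56 mm across, 7 mm thick, 14 mm above and below this point; washer 33 mm across, underside 19 mm below it; bolt end 14 mm above it. Bolt upright: 138 mm above the bench, 68 mm in front of the handle bar, nothing between them above the cover
- bolt_pivot (a point): pivot of the swing bolt, at the strainer's (-80, 0, 68) mm; its axis runs along the strainer's y
- scraper: bystander, to be left alone: gasket scraper with a green handle, 175 mm long, lying flat. Origin: middle of its underside, z up
- screwdriver: bystander, to be left alone: red screwdriver, 200 mm long, lying. Origin: middle of its underside, z up
- feeler: bystander, to be left alone: folded feeler gauge, black and steel, 100 mm long, 16 mm high, lying. Origin: middle of its underside, z up
- tape_measure: bystander, to be left alone: yellow tape measure, 37 x 82 x 64 mm, standing on edge. Origin: middle of its underside, z up
- drift: bystander, to be left alone: brass round bar, 122 mm long, 19 mm thick, lying. Origin: middle of its underside, z up
- nut_a: bystander, to be left alone: loose hexagon nut, 27 mm across. Origin: middle of its underside, z up

How it is judged:
On the way, in this order (a step that is already met when the one before it is completed fails the run):
1. the swing bolt is down (beyond 1.2 rad) while the cover is still shut (below 0.03 rad) (value of joint swing_bolt above 1.2 rad and value of joint cover below 0.03 rad), for 0.2 s.
2. the seal has let go and the fingers hold the cover ajar, between 0.10 and 0.30 rad (value of joint cover between 0.1 and 0.3 rad and contact force between the fingers and cover above 1 N), for 0.3 s.
At the end, for the whole second after the job is handed in: The fingers hold the cover (contact force over 1 N), still (under 0.05 rad/s), between 0.10 and 0.30 rad, which is a gap of about 14 to 41 mm at the front lip; no loose thing props it up (under 0.3 N from any of them); the swing bolt is still down, beyond 1.2 rad (all of step 2 and velocity of joint cover between -0.05 and 0.05 rad/s and value of joint swing_bolt above 1.2 rad and contact force between cover and scraper below 0.3 N and contact force between cover and screwdriver below 0.3 N and contact force between cover and feeler below 0.3 N and contact force between cover and tape_measure below 0.3 N and contact force between cover and drift below 0.3 N and contact force between cover and nut_a below 0.3 N); the arm keeps its last pose, push and grip.
It fails at once if the cover is thrown open: more than 0.55 rad (about 75 mm at the front lip) (value of joint cover above 0.55 rad).
It fails at once if a bystander (scraper, screwdriver, feeler gauge, tape measure, brass bar or nut) is pushed more than 30 mm (distance of any of scraper, screwdriver, feeler, tape_measure, drift, nut_a from where it was at the start of the episode above 0.03 m).
It also fails if it takes over 43 s, if anything falls off the work surface, if the arm or the gripper's body presses on something with over 40 N, if the wrist force passes 120 N, or if a joint passes its speed limit or range.

### The arm

A 6-joint arm with a two-finger parallel gripper is mounted at the origin on a cart in front of the work surface, level with it; the furniture and walls round the work are solid. World frame = base frame: x ahead of the robot, y to its left, z up, the work surface at z = 0. Lengths are in m, angles in rad, forces in N, time in s.
With the tool pointing down it reaches from about 0.35 to 0.725 m from the base axis. Payload 6 kg.
Tool frame: the origin (TCP) lies midway between the tips of the shut fingers; the grasp point (between the pads) lies 19 mm behind it; z points along the fingers, x is the direction in which the jaws open and shut, and the axes are right-handed (so a half turn about z gives the same grasp; the last joint's range is limited). The gripper opens to 85 mm and grips with 20 to 120 N. Pads are 22 mm wide; open, the fingers measure 114 mm over their backs; the gripper's body (76 mm by 85 mm) begins 54 mm behind the grasp point. The pads swing forward as they close: fully open they stand 13 mm farther back than shut.
Start: joints at [-0.795, 0.04, 0.085, 0, -1.615, -0.334], TCP at [0.257, -0.542, 0.231] pointing down, gripper open.
Joint ranges: [-2.56, 2.56], [-1.29, 2.01], [-1.08, 1.49], [-3.29, 1.98], [-2.81, -0.18], [-2.99, 2.99]. Speed limits (rad/s): [2.57, 2.57, 3.01, 3.14, 3.14, 3.14].

### API

Orientations are given as a rotation vector (axis times angle).
In Python, from plant import bot, vision, finish_job gives the robot as it stands.
- The arm moves only by the tool apply_moves, never from a script. Its argument "moves" is a list of rows, each an object of numbers: "x", "y", "z": the shift along the tool's x, y, z in cm; "wx", "wy", "wz": the turn, a rotation vector about the tool's x, y, z in degrees. A call has 1 to 5 rows; each row is the pose to reach, as a shift and turn from the pose measured when the call began, along the tool's axes at that moment; what a row does not reach only later rows make up. A row lasts 1/12 s, in which the tool goes at most 41.7 mm and 7.16 degrees, less where a joint would pass 70% of its speed; a pose out of reach is approached as far as the arm can. A call with a gripper value outside its range is refused whole. "gripper" is the closure, from 0 (fully open) to 1 (shut), set as the call begins (left out, the last holds). The fingers move at their own pace and stop on an object; "grip_force" is the grip in N (left out, the last holds). Time passes only in rows, so rows that repeat a pose let the fingers close. It gives the time, the measured TCP pose, the force and the opening at its end, in the units of the state.
- bot.get_state(): the state, without advancing time (a new reading comes with each control period).
- vision.get_image(name): name is "scene" or "top" or "wrist"; returns a dict with "image" (420x560x3 uint8, red, green, blue), "fx", "fy", "cx", "cy" (pixels), "rvec" (rotation vector, rad) and "tvec" (3), from world to camera coordinates, as OpenCV has them; the wrist camera has in their place "hand_eye" (4x4, takes a point from camera to tool coordinates, whose origin is the TCP and whose axes are the tool frame's). Camera axes: x right, y down, z forward; pixel columns grow to the right and rows downward; lengths in m; the calibration is good to about 2 mm. A picture is of the moment at which its call begins: read the wrist's pose just before it. There is no depth.
- finish_job(): hands the job in, once; it reports no verdict.
The state is a dict: "t": time; "joints": joint angles; "joint_vel": joint speeds; "tau": joint torques, N m; "ee_pos": TCP position; "orientation": TCP orientation; "wrist_force": force on the tool from outside, world axes, zero at the start; "torque": the same for the moment, N m; "grip_width": finger opening in m.
Only numpy, scipy, OpenCV 4.12 (cv2) and the standard library are available. Lean on these libraries where they do the work, as an engineer would, in place of code of your own. Each camera call takes 0.05 s, during which the arm holds its last target.

## Working session

There is one attempt and no reset: what is moved stays moved. The work goes in short steps, Python scripts to look and compute and a tool call to move; the robot and the scene stay as the last step left them, time stands still between calls to the robot, and variables do not carry over. Pictures are saved under pics/ and viewed, and the job is handed in when it is done.

Besides the shell and the picture viewer there is one more tool, called as name(argument=value, ...) on one line, values as JSON. apply_moves: Moves the arm, as the interface text tells. Its arguments: {"type":"object","properties":{"moves":{"type":"array"},"gripper":{"type":"number"},"grip_force":{"type":"number"}},"required":["moves"]}

```bash
mkdir -p pics
python3 - <<'E'
from plant import bot, vision
import cv2,numpy as np
s=bot.get_state();print({k:np.round(v,4).tolist() for k,v in s.items()})
for n in("scene","top"):
    d=vision.get_image(n);cv2.imwrite(f"pics/{n}0.png",d["image"][:,:,::-1])
    print({k:np.round(v,4).tolist() for k,v in d.items() if k!="image"})
E
```

```text
{'t': 0.0, 'joints': [-0.7953, 0.0408, 0.0838, -0.0005, -1.6155, -0.3337], 'joint_vel': [0.0024, 0.002, -0.0008, 0.0015, -0.0004, 0.0007], 'tau': [-0.0026, -36.8199, 34.74, 6.9321, -0.0055, -0.0], 'ee_pos': [0.2565, -0.5421, 0.2303], 'orientation': [-1.6799, -2.6529, -0.0014], 'wrist_force': [-0.6381, -0.023, -0.8832], 'torque': [-0.0706, -0.0115, 0.0204], 'grip_width': 0.0852}
{'fx': 455.3549, 'fy': 455.3549, 'cx': 275.4154, 'cy': 212.3907, 'rvec': [0.8341, -2.3999, 1.2845], 'tvec': [0.4164, 0.2766, 0.777]}
{'fx': 497.5739, 'fy': 497.5739, 'cx': 285.1594, 'cy': 209.2306, 'rvec': [2.1981, -2.1757, 0.1078], 'tvec': [0.0106, 0.5367, 1.2713]}
```

View pics/scene0.png

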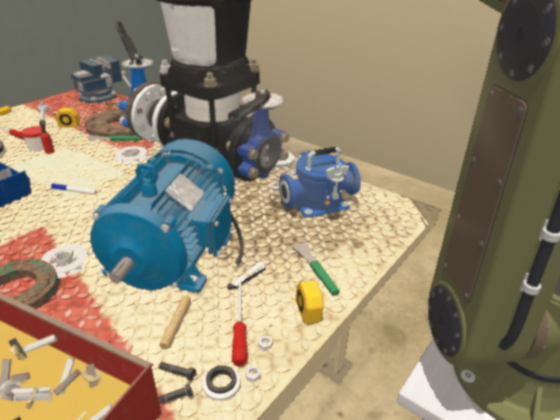

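View pics/top0.png

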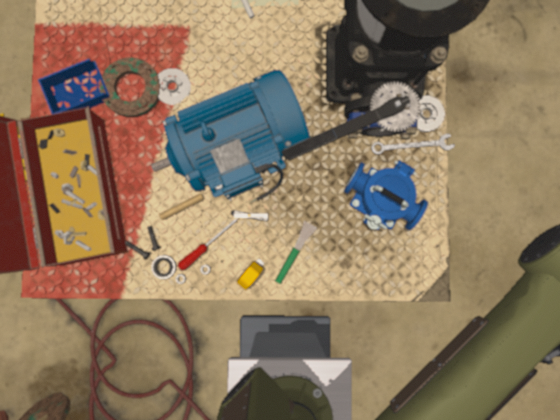

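The strainer is at about (388,197) in the top view and (320,185) in the scene view. I'll enlarge both.

```bash
cat > h.py <<'E'
import cv2,numpy as np
from scipy.spatial.transform import Rotation as R
def proj(d,P): return cv2.projectPoints(np.array(P,float).reshape(-1,3),d["rvec"],d["tvec"],np.array([[d["fx"],0,d["cx"]],[0,d["fy"],d["cy"]],[0,0,1]]),None)[0].reshape(-1,2)
def ray_z(d,uv,z):
    Rm=R.from_rotvec(d["rvec"]).as_matrix();c=-Rm.T@d["tvec"]
    r=Rm.T@np.array([(uv[0]-d["cx"])/d["fx"],(uv[1]-d["cy"])/d["fy"],1]);return c+r*(z-c[2])/r[2]
E
python3 - <<'E'
import cv2
a=cv2.imread("pics/top0.png")[147:247,330:440];cv2.imwrite("pics/topz.png",cv2.resize(a,None,fx=6,fy=6,interpolation=2))
a=cv2.imread("pics/scene0.png")[135:225,270:370];cv2.imwrite("pics/scenez.png",cv2.resize(a,None,fx=6,fy=6,interpolation=2))
E
```

```text
(no output)
```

View pics/topz.png

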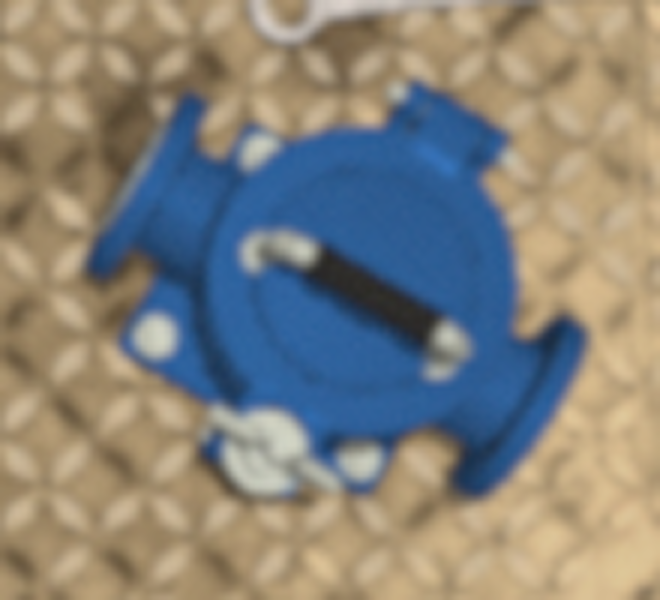

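View pics/scenez.png

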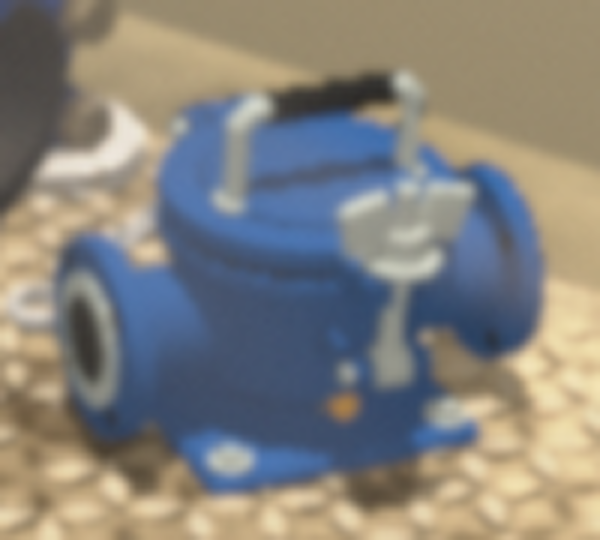

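```bash
cat > fit.py <<'E'
from h import *
from plant import vision
from scipy.optimize import least_squares
T=vision.get_image("top");S=vision.get_image("scene")
zt=lambda p:[(p[0]+.5)/6-.5+330,(p[1]+.5)/6-.5+147]
zs=lambda p:[(p[0]+.5)/6-.5+270,(p[1]+.5)/6-.5+135]
# y=+28 is left in the image
obs=[(T,zt((315,262)),(-12,28,158)),(T,zt((432,330)),(-12,-28,158)),(T,zt((212,418)),(-80,28,138)),(T,zt((338,484)),(-80,-28,138)),
(S,zs((272,103)),(-12,28,158)),(S,zs((395,87)),(-12,-28,158)),(S,zs((408,232)),(-80,0,138))]
def f(p,full=False):
    r=[]
    for d,uv,P in obs:
        W=R.from_euler('z',p[2]).apply(np.array(P)/1e3)+[p[0],p[1],0]
        r.append(proj(d,W)[0]-uv)
    return np.array(r).ravel()
p0=ray_z(T,zt((374,296)),.158)
print(p0)
s=least_squares(f,[p0[0],p0[1],-.4]);print(s.x,np.round(s.fun.reshape(-1,2),1))
for n,P in dict(handle=(-12,0,158),nut=(-80,0,138),hinge=(76,0,106),pivot=(-80,0,68)).items():
    print(n,R.from_euler('z',s.x[2]).apply(np.array(P)/1e3)+[s.x[0],s.x[1],0])
E
python3 fit.py; cp fit.py fit0.py
```

```text
[ 0.55925603 -0.23116241  0.158     ]
[ 0.5677236  -0.23723138 -0.5319491 ] [[-0.5  0.3]
 [ 0.7  1.3]
 [ 0.5 -0.3]
 [-0.1  0.9]
 [-0.7  1.1]
 [-0.8  0.3]
 [-0.8 -2.5]]
handle [ 0.55738176 -0.23114481  0.158     ]
nut [ 0.49877799 -0.19665425  0.138     ]
hinge [ 0.63322193 -0.27577965  0.106     ]
pivot [ 0.49877799 -0.19665425  0.068     ]
```

```bash
cat >> h.py <<'E'
def cmd(s,pos,yaw,pitch=0):
    """target: tool z down, jaw x along yaw, then turned by pitch about strainer +y"""
    R0=R.from_rotvec(s["orientation"]);best=None
    for y in (yaw,yaw+np.pi):
        Rt=R.from_euler('z',y)*R.from_euler('x',np.pi)
        ys=R.from_euler('z',yaw).apply([0,1,0]); Rt=R.from_rotvec(pitch*ys)*Rt
        w=(R0.inv()*Rt).as_rotvec(degrees=True)
        if best is None or np.linalg.norm(w)<np.linalg.norm(best): best=w
    return np.round(R0.inv().apply(np.array(pos)-s["ee_pos"])*100,2),np.round(best,2)
def strainer(P,p=None):
    p=np.load("pose.npy") if p is None else p
    return R.from_euler('z',p[2]).apply(np.array(P)/1e3)+[p[0],p[1],0]
E
python3 - <<'E'
from h import *
from plant import bot
np.save("pose.npy",[0.5677,-0.2372,-0.532])
s=bot.get_state();p=np.load("pose.npy")
print(R.from_rotvec(s["orientation"]).as_matrix().round(3))
t=strainer((-48,0,240));print(t,cmd(s,t,p[2]))
E
```

```text
[[-0.428  0.904 -0.001]
 [ 0.904  0.428  0.001]
 [ 0.001 -0.    -1.   ]]
[ 0.52633387 -0.21285162  0.24      ] (array([18.23, 38.47, -0.92]), array([ 1.00e-02, -6.00e-02, -3.42e+01]))
```

apply_moves(moves=[{"x": 3.6,"y": 7.7,"z": -1,"wz": -7},{"x": 7.2,"y": 15.4,"z": -1,"wz": -14},{"x": 10.8,"y": 23,"z": -1,"wz": -21},{"x": 14.5,"y": 31,"z": -1,"wz": -28},{"x": 18.2,"y": 38.5,"z": -1,"wz": -34.2}], gripper=1)

```text
invalid input
```

Run:
```python
from h import *
from plant import bot
s=bot.get_state();p=np.load("pose.npy")
t=strainer((-48,0,240));print(s["t"],s["ee_pos"],cmd(s,t,p[2]),s["joints"])
```

```text
0.2 [ 0.25650303 -0.54219436  0.23068747] (array([18.23, 38.47, -0.92]), array([ 1.00e-02, -6.00e-02, -3.42e+01])) [-7.95286067e-01  4.05725425e-02  8.42237020e-02 -2.30449885e-04
 -1.61549433e+00 -3.33692013e-01]
```

apply_moves(moves=[{"x": 3.6,"y": 7.7,"z": -1.0,"wx": 0,"wy": 0,"wz": -7},{"x": 7.2,"y": 15.4,"z": -1.0,"wx": 0,"wy": 0,"wz": -14},{"x": 10.8,"y": 23,"z": -1.0,"wx": 0,"wy": 0,"wz": -21},{"x": 14.5,"y": 31,"z": -1.0,"wx": 0,"wy": 0,"wz": -28},{"x": 18.2,"y": 38.5,"z": -1.0,"wx": 0,"wy": 0,"wz": -34.2}], gripper=1.0, grip_force=60)

```text
t: 0.62
ee_pos: [0.3896, -0.3802, 0.2391]
orientation: [-0.817, -3.033, -0.001]
wrist_force: [1.0, -0.2, 0.2]
grip_width: 0.0253
```

```bash
cat > g.py <<'E'
import sys
from h import *
from plant import bot
s=bot.get_state();p=np.load("pose.npy")
a=[float(v) for v in sys.argv[1:]]
t=strainer(a[:3])
inv=R.from_euler('z',-p[2]).apply(s["ee_pos"]-[p[0],p[1],0])*1e3
print(round(s["t"],2),"tcp in strainer",inv.round(1),"cmd",*cmd(s,t,p[2],a[3] if len(a)>3 else 0),"F",s["wrist_force"].round(1),"w",round(s["grip_width"],4))
E
python3 g.py -48 0 240
```

```text
0.62 tcp in strainer [ -80.9 -213.6  239.1] cmd [-3.41 21.34 -0.08] [ 0.04 -0.05  0.32] F [ 1.  -0.2  0.2] w 0.0253
```

apply_moves(moves=[{"x": -3.4,"y": 21.3,"z": 0,"wx": 0,"wy": 0,"wz": 0.3},{"x": -3.4,"y": 21.3,"z": 0,"wx": 0,"wy": 0,"wz": 0.3},{"x": -3.4,"y": 21.3,"z": 0,"wx": 0,"wy": 0,"wz": 0.3},{"x": -3.4,"y": 21.3,"z": 0,"wx": 0,"wy": 0,"wz": 0.3},{"x": -3.4,"y": 21.3,"z": 0,"wx": 0,"wy": 0,"wz": 0.3}])

```text
t: 1.03
ee_pos: [0.5212, -0.2182, 0.2394]
orientation: [-0.825, -3.031, -0.002]
wrist_force: [0.7, -0.4, 0.0]
grip_width: 0.0
```

apply_moves(moves=[{"x": 0,"y": 0,"z": 0,"wx": 0,"wy": 0,"wz": 0}])

```text
t: 1.12
ee_pos: [0.5241, -0.2133, 0.2378]
orientation: [-0.817, -3.032, -0.003]
wrist_force: [-1.3, -0.3, -0.9]
grip_width: -0.0002
```

```bash
python3 g.py -48 0 240
python3 - <<'E'
from h import *
from plant import bot,vision
import pickle
s=bot.get_state();d=vision.get_image("wrist");pickle.dump((s,d),open("w1.pkl","wb"))
im=d["image"][:,:,::-1].copy();cv2.imwrite("pics/w1raw.png",im)
H=d["hand_eye"];Rt=R.from_rotvec(s["orientation"]).as_matrix()
for P in [(-12,28,158),(-12,-28,158),(-80,28,138),(-80,-28,138),(-80,0,152),(-12,0,158),(-80,0,68)]:
    c=H[:3,:3].T@(Rt.T@(strainer(P)-s["ee_pos"])-H[:3,3])
    u=d["fx"]*c[0]/c[2]+d["cx"],d["fy"]*c[1]/c[2]+d["cy"];print(P,np.round(u,1),c.round(3))
    cv2.circle(im,(int(u[0]),int(u[1])),3,(0,0,255),1)
cv2.imwrite("pics/w1.png",im)
E
```

```text
1.12 tcp in strainer [-49.7  -1.6 237.8] cmd [-0.17  0.16 -0.22] [ 0.1  -0.13  0.33] F [-1.3 -0.3 -0.9] w -0.0002
(-12, 28, 158) [227.4 250.8] [-0.038  0.034  0.24 ]
(-12, -28, 158) [224.3 175.1] [-0.037 -0.02   0.225]
(-80, 28, 138) [317.6 240.7] [0.03  0.029 0.26 ]
(-80, -28, 138) [320.5 170.4] [ 0.031 -0.025  0.244]
(-80, 0, 152) [321.3 212.2] [0.03  0.006 0.239]
(-12, 0, 158) [225.9 214.2] [-0.038  0.007  0.232]
(-80, 0, 68) [310.4 186. ] [ 0.03  -0.017  0.319]
```

View pics/w1.png

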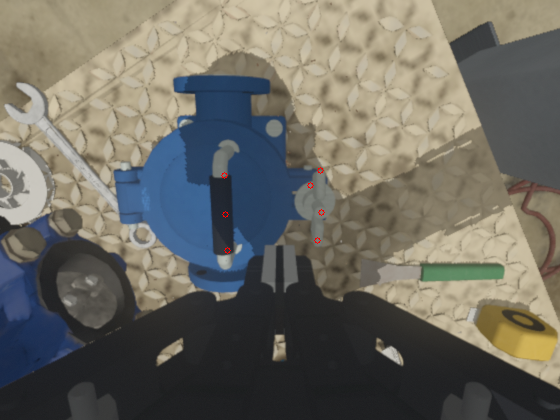

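The wrist view agrees with the fit to about 4 px: handle at (222,214), wing nut at (319,210). The scraper lies clear of the bolt's fall, so I descend between handle and nut.

```bash
python3 g.py -45 1 130
```

```text
1.17 tcp in strainer [-49.9  -3.6 238.2] cmd [-0.52  0.45 10.82] [ 0.05 -0.13  0.31] F [-1.1 -0.4 -0.3] w -0.0001
```

apply_moves(moves=[{"x": -0.5,"y": 0.3,"z": 2.5,"wx": 0,"wy": 0,"wz": 0},{"x": -0.5,"y": 0.3,"z": 5,"wx": 0,"wy": 0,"wz": 0},{"x": -0.5,"y": 0.3,"z": 8,"wx": 0,"wy": 0,"wz": 0},{"x": -0.5,"y": 0.3,"z": 10.7,"wx": 0,"wy": 0,"wz": 0},{"x": -0.5,"y": 0.3,"z": 10.7,"wx": 0,"wy": 0,"wz": 0}])

```text
t: 1.58
ee_pos: [0.5251, -0.2144, 0.1245]
orientation: [-0.816, -3.021, -0.003]
wrist_force: [0.5, 0.3, -2.1]
grip_width: 0.0001
```

```bash
python3 g.py -90 1 130;python3 g.py -90 1 130
```

```text
1.58 tcp in strainer [-48.3  -2.  124.5] cmd [ 4.17  0.31 -0.5 ] [-0.08 -0.7   0.23] F [ 0.5  0.3 -2.1] w 0.0001
1.58 tcp in strainer [-48.3  -2.  124.5] cmd [ 4.17  0.31 -0.5 ] [-0.08 -0.7   0.23] F [ 0.5  0.3 -2.1] w 0.0001
```

apply_moves(moves=[{"x": 0.5,"y": 0.2,"z": -0.5,"wx": 0,"wy": 0,"wz": 0},{"x": 1.5,"y": 0.2,"z": -0.5,"wx": 0,"wy": 0,"wz": 0},{"x": 2.5,"y": 0.2,"z": -0.5,"wx": 0,"wy": 0,"wz": 0},{"x": 3.5,"y": 0.2,"z": -0.5,"wx": 0,"wy": 0,"wz": 0},{"x": 4.5,"y": 0.2,"z": -0.5,"wx": 0,"wy": 0,"wz": 0}])

```text
t: 2.0
ee_pos: [0.4875, -0.1903, 0.1332]
orientation: [-0.818, -3.024, -0.003]
wrist_force: [0.1, -0.5, -0.4]
grip_width: -0.0
```

apply_moves(moves=[{"x": 0.8,"y": 0,"z": 0,"wx": 0,"wy": 0,"wz": 0},{"x": 0.8,"y": 0,"z": 0,"wx": 0,"wy": 0,"wz": 0},{"x": 0.8,"y": 0,"z": 0,"wx": 0,"wy": 0,"wz": 0}])

```text
t: 2.25
ee_pos: [0.4813, -0.1866, 0.1362]
orientation: [-0.819, -3.029, -0.004]
wrist_force: [0.6, 0.7, -0.2]
grip_width: 0.0003
```

```bash
python3 g.py -12 1 235
python3 - <<'E'
from h import *
from plant import vision
im=vision.get_image("scene")["image"][:,:,::-1];a=im[120:240,250:400];cv2.imwrite("pics/s2.png",cv2.resize(a,None,fx=5,fy=5,interpolation=2))
E
```

```text
2.25 tcp in strainer [-100.1   -0.2  136.2] cmd [-8.76  0.1  -9.92] [ 0.07 -0.26  0.21] F [ 0.6  0.7 -0.2] w 0.0003
```

View pics/s2.png

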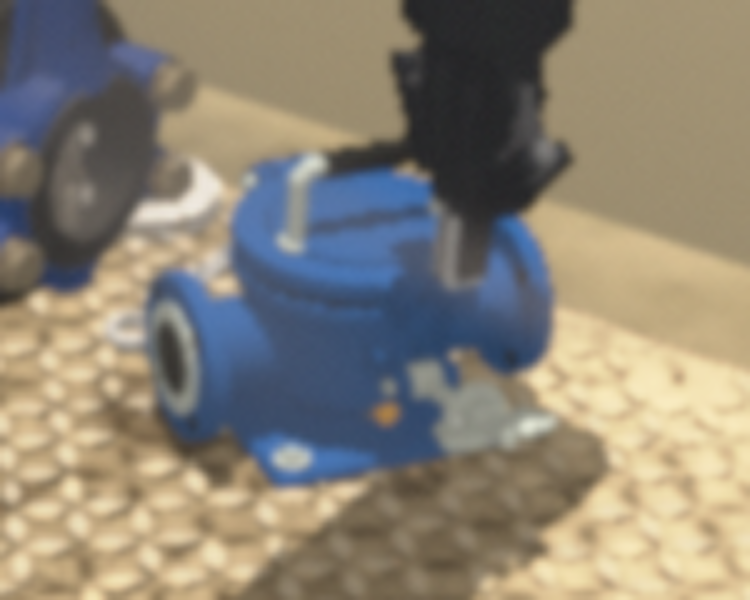

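The picture shows the bolt lying down, with the wing nut at about (480,420) of the crop. Next I rise, open the fingers and go above the handle.

apply_moves(moves=[{"x": 0,"y": 0,"z": -4,"wx": 0,"wy": 0,"wz": 0},{"x": 0,"y": 0,"z": -8,"wx": 0,"wy": 0,"wz": 0},{"x": -3,"y": 0,"z": -9.5,"wx": 0,"wy": 0,"wz": 0},{"x": -6,"y": 0.1,"z": -9.9,"wx": 0,"wy": 0,"wz": 0},{"x": -8.8,"y": 0.1,"z": -9.9,"wx": 0,"wy": 0,"wz": 0}], gripper=0.3)

```text
t: 2.72
ee_pos: [0.5604, -0.2317, 0.2373]
orientation: [-0.82, -3.033, -0.004]
wrist_force: [0.1, 0.0, 1.4]
grip_width: 0.0592
```

apply_moves(moves=[{"x": 0,"y": 0,"z": 0,"wx": 0,"wy": 0,"wz": 0},{"x": 0,"y": 0,"z": 0,"wx": 0,"wy": 0,"wz": 0}])

```text
t: 2.88
ee_pos: [0.5613, -0.2327, 0.2361]
orientation: [-0.822, -3.03, -0.003]
wrist_force: [-0.2, 0.6, 0.5]
grip_width: 0.0597
```

```bash
python3 g.py -12 1 235
python3 - <<'E'
from h import *
from plant import bot,vision
s=bot.get_state();d=vision.get_image("wrist")
im=d["image"][:,:,::-1].copy()
H=d["hand_eye"];Rt=R.from_rotvec(s["orientation"]).as_matrix()
for P in [(-12,28,158),(-12,-28,158),(-12,40,158),(-12,-40,158),(-12,0,158)]:
    c=H[:3,:3].T@(Rt.T@(strainer(P)-s["ee_pos"])-H[:3,3])
    u=d["fx"]*c[0]/c[2]+d["cx"],d["fy"]*c[1]/c[2]+d["cy"];print(P,np.round(u,1),c.round(3))
    cv2.circle(im,(int(u[0]),int(u[1])),3,(0,0,255),1)
cv2.imwrite("pics/w3.png",im)
E
```

```text
2.88 tcp in strainer [ -7.9   0.6 236.1] cmd [0.41 0.04 0.12] [ 0.06 -0.16  0.13] F [-0.2  0.6  0.5] w 0.0597
(-12, 28, 158) [285.  249.3] [0.004 0.033 0.238]
(-12, -28, 158) [285.6 172.8] [ 0.004 -0.021  0.223]
(-12, 40, 158) [284.9 264.4] [0.004 0.044 0.241]
(-12, -40, 158) [285.8 155. ] [ 0.004 -0.033  0.219]
(-12, 0, 158) [285.3 212.3] [0.004 0.006 0.23 ]
```

View pics/w3.png

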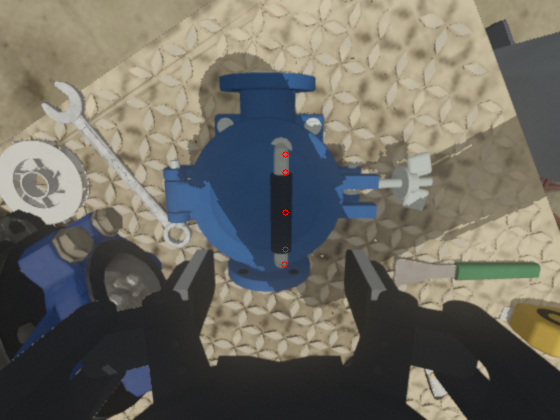

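The handle's sleeve centre is at (281,213), about 2 mm off the prediction. The bolt is down, with its nut at (412,182). Descending onto the handle.

apply_moves(moves=[{"x": 0.2,"y": 0,"z": 2.5,"wx": 0,"wy": 0,"wz": 0},{"x": 0.2,"y": 0,"z": 5,"wx": 0,"wy": 0,"wz": 0},{"x": 0.2,"y": 0,"z": 7.5,"wx": 0,"wy": 0,"wz": 0},{"x": 0.2,"y": 0,"z": 9,"wx": 0,"wy": 0,"wz": 0},{"x": 0.2,"y": 0,"z": 9.5,"wx": 0,"wy": 0,"wz": 0}])

```text
t: 3.35
ee_pos: [0.5572, -0.2303, 0.1394]
orientation: [-0.82, -3.028, -0.003]
wrist_force: [0.3, 0.3, 0.3]
grip_width: 0.0597
```

apply_moves(moves=[{"x": 0,"y": 0,"z": 0,"wx": 0,"wy": 0,"wz": 0}])

```text
t: 3.43
ee_pos: [0.5565, -0.2302, 0.1394]
orientation: [-0.819, -3.027, -0.003]
wrist_force: [-0.3, 0.4, 1.7]
grip_width: 0.0599
```

```bash
python3 g.py -10 1 139
python3 - <<'E'
from h import *
from plant import vision
im=vision.get_image("scene")["image"][:,:,::-1];a=im[100:220,250:400];cv2.imwrite("pics/s4.png",cv2.resize(a,None,fx=5,fy=5,interpolation=2))
E
```

```text
3.43 tcp in strainer [-13.2   0.4 139.4] cmd [-0.32  0.06  0.03] [ 0.02 -0.32  0.19] F [-0.3  0.4  1.7] w 0.0599
```

View pics/s4.png

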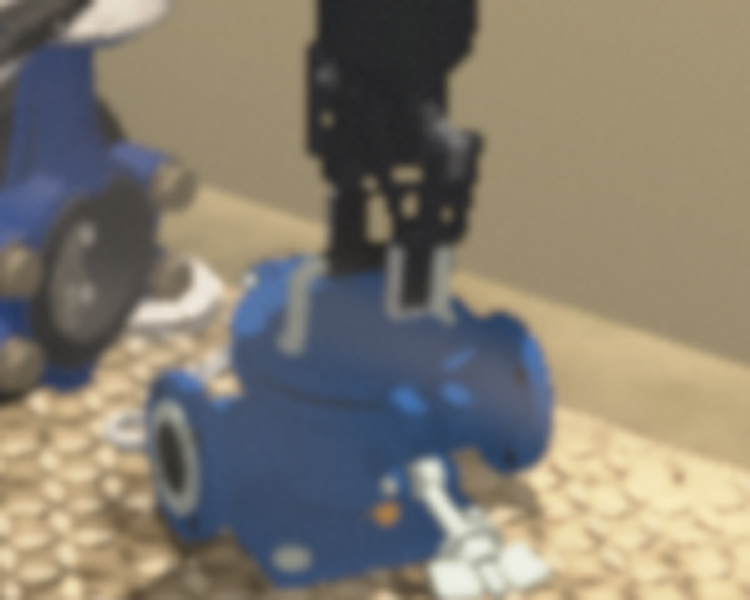

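apply_moves(moves=[{"x": -0.2,"y": 0,"z": 0,"wx": 0,"wy": 0,"wz": 0},{"x": -0.2,"y": 0,"z": 0,"wx": 0,"wy": 0,"wz": 0},{"x": -0.2,"y": 0,"z": 0,"wx": 0,"wy": 0,"wz": 0},{"x": -0.2,"y": 0,"z": 0,"wx": 0,"wy": 0,"wz": 0},{"x": -0.2,"y": 0,"z": 0,"wx": 0,"wy": 0,"wz": 0}], gripper=1.0, grip_force=40)

```text
t: 3.9
ee_pos: [0.5602, -0.232, 0.1415]
orientation: [0.821, 3.032, 0.002]
wrist_force: [5.5, -3.1, -1.1]
grip_width: 0.0134
```

apply_moves(moves=[{"x": 0,"y": 0,"z": 0,"wx": 0,"wy": 0,"wz": 0},{"x": 0,"y": 0,"z": 0,"wx": 0,"wy": 0,"wz": 0},{"x": 0,"y": 0,"z": 0,"wx": 0,"wy": 0,"wz": 0}], gripper=1.0, grip_force=90)

```text
t: 4.15
ee_pos: [0.5602, -0.232, 0.1417]
orientation: [0.821, 3.032, 0.002]
wrist_force: [0.5, -0.1, -0.0]
grip_width: 0.0121
```

```bash
python3 g.py -10 1 139
```

```text
4.15 tcp in strainer [ -9.1   0.7 141.7] cmd [0.09 0.03 0.27] [0.1  0.02 0.17] F [ 0.5 -0.1 -0. ] w 0.0121
```

apply_moves(moves=[{"x": -0.07,"y": 0,"z": -0.17,"wx": 0,"wy": 1.15,"wz": 0},{"x": -0.15,"y": 0,"z": -0.34,"wx": 0,"wy": 2.3,"wz": 0},{"x": -0.23,"y": 0,"z": -0.5,"wx": 0,"wy": 3.4,"wz": 0},{"x": -0.31,"y": 0,"z": -0.67,"wx": 0,"wy": 4.6,"wz": 0},{"x": -0.4,"y": 0,"z": -0.83,"wx": 0,"wy": 5.7,"wz": 0}])

```text
t: 4.57
ee_pos: [0.5598, -0.2318, 0.1437]
orientation: [-0.793, -2.925, -0.046]
wrist_force: [-8.6, 6.3, -7.6]
grip_width: 0.0122
```

```bash
python3 g.py -10 1 139
python3 - <<'E'
from h import *
from plant import vision
im=vision.get_image("scene")["image"][:,:,::-1];a=im[100:220,250:400];cv2.imwrite("pics/s5.png",cv2.resize(a,None,fx=5,fy=5,interpolation=2))
E
python3 g.py -10 1 139
```

```text
4.57 tcp in strainer [ -9.5   0.6 143.7] cmd [-0.    0.04  0.48] [ 0.02 -6.57  0.16] F [-8.6  6.3 -7.6] w 0.0122
4.62 tcp in strainer [ -8.4   0.6 145.5] cmd [0.08 0.04 0.66] [ 0.01 -6.48  0.17] F [-8.5  6.1  1.2] w 0.0124
```

View pics/s5.png

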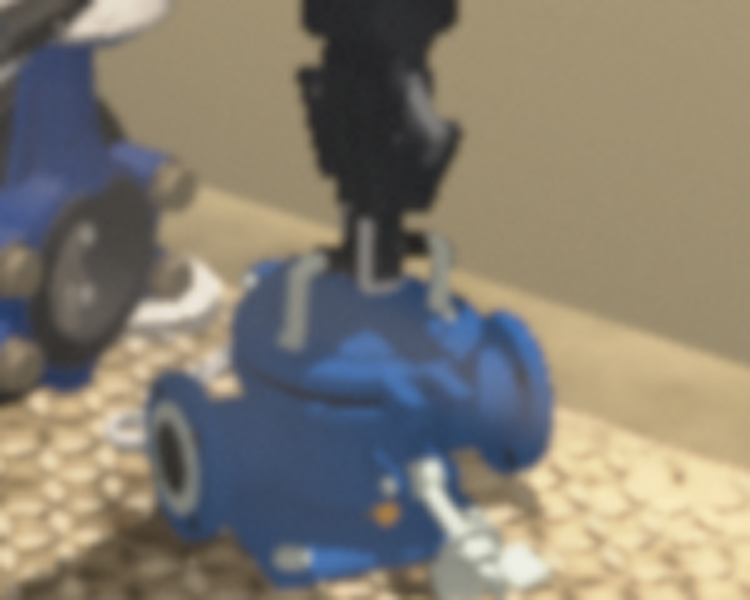

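```bash
python3 g.py -4 0.7 151.8 0.12;python3 g.py -1.3 0.7 156.4 0.18
```

```text
4.62 tcp in strainer [ -8.4   0.6 145.5] cmd [-0.37  0.01 -0.68] [-0.    0.4   0.17] F [-8.5  6.1  1.2] w 0.0124
4.62 tcp in strainer [ -8.4   0.6 145.5] cmd [-0.58  0.01 -1.17] [-0.01  3.84  0.17] F [-8.5  6.1  1.2] w 0.0124
```

apply_moves(moves=[{"x": -0.15,"y": 0,"z": -0.3,"wx": 0,"wy": 0.2,"wz": 0},{"x": -0.35,"y": 0,"z": -0.65,"wx": 0,"wy": 0.4,"wz": 0},{"x": -0.45,"y": 0,"z": -0.9,"wx": 0,"wy": 2,"wz": 0},{"x": -0.5,"y": 0,"z": -1.0,"wx": 0,"wy": 3,"wz": 0},{"x": -0.5,"y": 0,"z": -1.0,"wx": 0,"wy": 3,"wz": 0}])

```text
t: 5.03
ee_pos: [0.5656, -0.2352, 0.1547]
orientation: [-0.778, -2.874, -0.066]
wrist_force: [-5.0, 3.4, 0.1]
grip_width: 0.0122
```

```bash
python3 g.py -1.3 0.7 156.4 0.18
python3 - <<'E'
from h import *
from plant import vision
im=vision.get_image("scene")["image"][:,:,::-1];a=im[100:220,250:400];cv2.imwrite("pics/s6.png",cv2.resize(a,None,fx=5,fy=5,interpolation=2))
E
python3 g.py -1.3 0.7 156.4 0.18
```

```text
5.03 tcp in strainer [ -2.8   0.6 154.7] cmd [-0.12  0.01 -0.19] [-0.03  0.64  0.17] F [-5.   3.4  0.1] w 0.0122
5.08 tcp in strainer [ -2.8   0.6 154.6] cmd [-0.12  0.01 -0.2 ] [-0.03  0.69  0.17] F [-5.2  2.9  0.1] w 0.0121
```

View pics/s6.png

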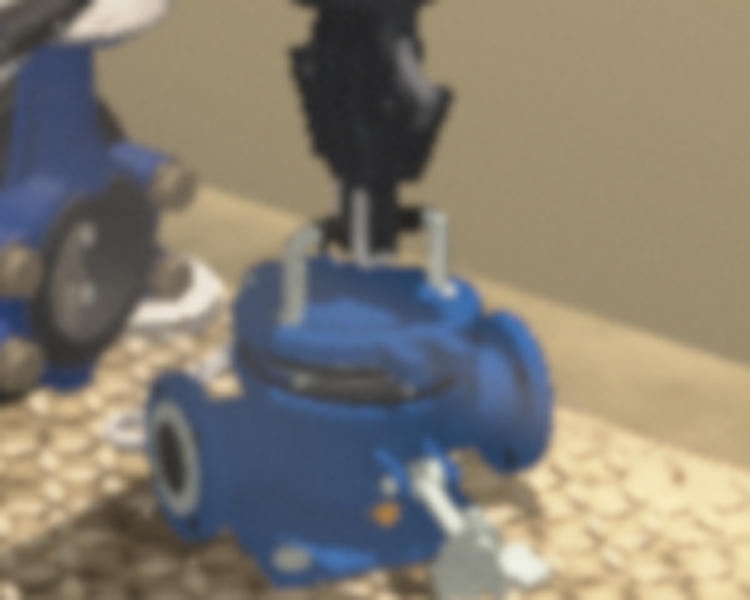

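The seal has let go: there is a dark gap at about (350,385) and the handle is still gripped. I nudge it up to about 0.18 and let it settle.

apply_moves(moves=[{"x": -0.06,"y": 0,"z": -0.1,"wx": 0,"wy": 0.3,"wz": 0},{"x": -0.12,"y": 0,"z": -0.2,"wx": 0,"wy": 0.7,"wz": 0},{"x": -0.12,"y": 0,"z": -0.2,"wx": 0,"wy": 0.7,"wz": 0},{"x": -0.12,"y": 0,"z": -0.2,"wx": 0,"wy": 0.7,"wz": 0},{"x": -0.12,"y": 0,"z": -0.2,"wx": 0,"wy": 0.7,"wz": 0}])

```text
t: 5.5
ee_pos: [0.5664, -0.2357, 0.1562]
orientation: [-0.775, -2.862, -0.07]
wrist_force: [-4.3, 2.8, -2.8]
grip_width: 0.0121
```

```bash
python3 g.py -1.3 0.7 156.4 0.18
python3 - <<'E'
from h import *
from plant import vision
d=vision.get_image("scene");im=d["image"][:,:,::-1];a=im[120:220,270:370];a=cv2.resize(a,None,fx=6,fy=6,interpolation=2)
p=np.load("pose.npy")
def draw(th,col):
    # handle leg tops and cover rim bottom (front arc, lug tip) at cover angle th
    pts=[(-12,40,158),(-12,-40,158),(-64,0,106)]+[(64*np.cos(t),64*np.sin(t),104) for t in np.linspace(1.8,4.4,30)]
    for P in pts:
        q=R.from_rotvec([0,th,0]).apply(np.array(P,float)-[76,0,106])+[76,0,106]
        u=(proj(d,strainer(q))[0]-[270,120]+.5)*6
        cv2.circle(a,(int(u[0]),int(u[1])),2,col,-1)
draw(.18,(0,0,255));draw(0.1,(0,255,255))
cv2.imwrite("pics/s7.png",a)
im=vision.get_image("top")["image"][:,:,::-1];cv2.imwrite("pics/t7.png",im)
E
python3 g.py -1.3 0.7 156.4 0.18
```

```text
5.5 tcp in strainer [ -1.9   0.6 156.2] cmd [-0.05  0.01 -0.03] [-0.04 -0.1   0.17] F [-4.3  2.8 -2.8] w 0.0121
5.6 tcp in strainer [ -1.8   0.7 156.2] cmd [-0.05  0.   -0.03] [-0.04 -0.1   0.17] F [-3.9  2.  -1.5] w 0.0119
```

View pics/s7.png

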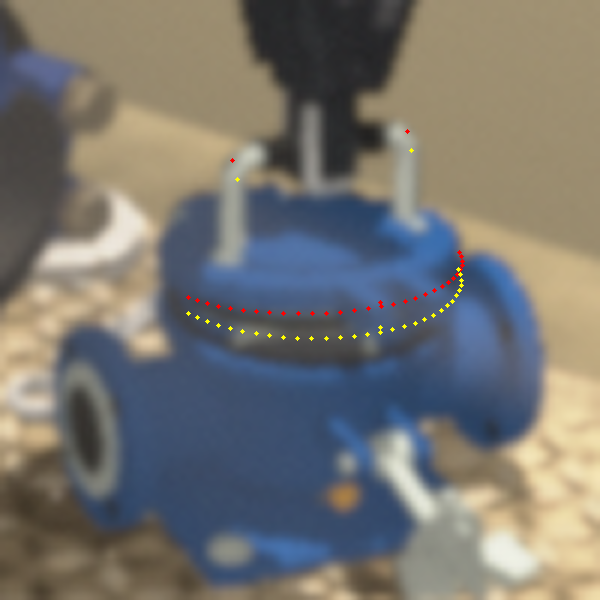

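View pics/t7.png

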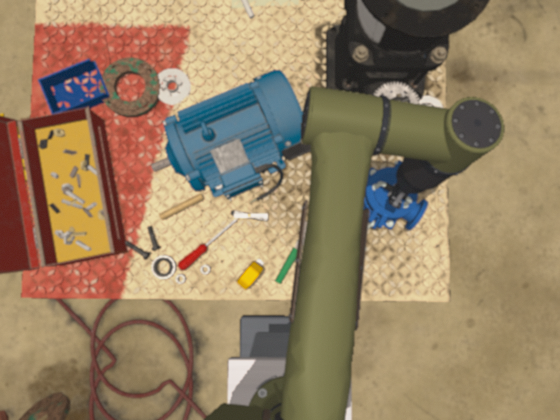

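The image matches about 0.17–0.18 rad (red overlay), the pose is steady between readings, and the bystanders look unmoved. Handing in.

Run:
```python
from plant import bot,finish_job
print(abs(bot.get_state()["joint_vel"]).max()); print(finish_job())
```

```text
0.002646950683779109
the job is handed in; nothing more can be done
None
```

The cover is held ajar in the gripper at about 0.17–0.18 rad, which is roughly a 24–25 mm gap at the front lip. I pushed the swing bolt forward out of the slot with the shut fingers and it fell down clear. Then I gripped the handle at 90 N and pulled the cover up along its hinge arc until the seal let go. I handed the job in at about 5.6 s.

**Last checks:**
- **Cover angle:** the scene picture fits the 0.18 rad overlay, and the tool's path from the shut position also gives about 0.17–0.18.
- **Stillness:** joint speeds were under 0.003 rad/s.
- **Grip:** finger opening was steady at about 12 mm. That is less than the bar's 15 mm; I assume a soft sleeve or pads and did not check it further.
- **Swing bolt:** the picture shows it down.
- **Other things on the bench:** those I could see looked unmoved by eye. The arm partly covered the scraper in the top view, and I did not measure any of them.

The arm lagged my first pull: it moved only about 4 mm of the 8 mm I commanded, so I finished the lift with two more short moves.

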